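# Stir carrier beads through the test sieve

## Robot

A 6-joint arm with a two-finger parallel gripper is mounted at the origin on the work surface. World frame = base frame: x ahead of the robot, y to its left, z up, the work surface at z = 0. Lengths are in mm, angles in rad, forces in N, time in s.
With the tool pointing down it reaches from about 300 to 775 mm from the base axis. Payload 14.6 kg.
Tool frame: the origin (TCP) lies at the very end of the fingers, on their centre line; the grasp point (between the pads) lies 19 mm behind it; z points along the fingers, y is the line along which they close (so a half turn about z gives the same grasp; the last joint's range is limited). The gripper opens to 94 mm and grips with 3 to 60 N. Pads are 16 mm wide; open, the fingers measure 119 mm over their backs; the gripper's body (75 mm by 177 mm) begins 78 mm behind the grasp point.
Start: joints at [-1.411, 0.3, 1.521, -0, 1.321, -0.067], TCP at [123.667, -535.906, 172.246] pointing down, gripper open.
Joint ranges: [-3.03, 3.03], [-0.79, 2.21], [0.23, 2.52], [-1.04, 4.18], [0, 3.07], [-2.55, 2.55]. Speed limits (rad/s): [2.22, 2.22, 2.57, 3.14, 3.14, 3.14].

## Interface

Orientations are given as [roll, pitch, yaw] about the fixed x, y, z axes, in that order (R = Rz(yaw) Ry(pitch) Rx(roll)).
In Python, from cell import manip gives the robot as it stands.
- The arm moves only by the tool servo_tool, never from a script. Its argument "rows" is a list of rows, each a list of 7 numbers: the turn, a rotation vector about the world's x, y, z in degrees, then the shift along the world's x, y, z in mm, then the closure, from 0 (fully open) to 1 (shut). In form: [[rx, ry, rz, dx, dy, dz, fingers], ...]. A call has 1 to 20 rows; each row shifts and turns the commanded pose from where the row before left it; what a row does not reach is not made up. A row lasts 1/8 s, in which the tool goes at most 62.5 mm and 10.7 degrees, less where a joint would pass 70% of its speed; a pose out of reach is approached as far as the arm can. A call with a gripper value outside its range is refused whole. The fingers move at their own pace and stop on an object; "grip_force" is the grip in N (left out, the last holds). Time passes only in rows, so rows that do not move let the fingers close. It gives the time, the measured TCP pose, the force, the opening and the grip force at its end, in the units of the state.
- manip.read_state(): the state, without advancing time (a new reading comes with each control period).
- manip.camera(name): name is "side" or "top"; returns the picture (480x640x3 uint8, red, green, blue); there is no depth.
- manip.camera_info(name): a dict with "fx", "fy", "cx", "cy" (pixels), "D" ([k1, k2, p1, p2, k3] as OpenCV has them; the pictures are not rectified), "position" and "rotation" of the camera in the world. Camera axes: x right, y down, z forward; pixel columns grow to the right and rows downward; lengths in mm; the calibration is good to about 2 mm. A picture is of the moment at which its call begins. camera_info takes no time and is no camera call.
- manip.sign_off(): hands the job in; it is judged then, once.
The state is a dict: "clock": time; "joints": joint angles; "qd": joint speeds; "effort": joint torques, N m; "eef_pos": TCP position; "eef_rot": TCP orientation; "wrist_force": force on the tool from outside, world axes, zero at the start; "moment": the same for the moment, N m; "finger_gap": finger opening in mm; "finger_force": force on a finger pad.
Only numpy, scipy, OpenCV 4.12 (cv2) and the standard library are available. Lean on these libraries where they do the work, as an engineer would, in place of code of your own. Each camera call takes 0.05 s, during which the arm holds its last target. There are 200 camera calls.

## Task

Take the spoon from the tool pot and stir the ceramic beads about on the sieve plate until all four small ones have dropped through into the pan, keeping the four large ones on the plate. Work lightly, without jamming the beads or leaning on the plate, touch the beads only with the spoon, and leave everything else on the bench in place. Then stand the spoon back in the tool pot, bowl down, and let go.

Things in the scene. Friction and masses are not known exactly. Their poses are not given: they have to be found in the camera images.
- sieve: Round steel test sieve nested on its receiver pan, held still in a rubber foot ring (236 mm across, 14 mm high): it does not move. 206 mm outside diameter (211 over the rims), 200 mm inside. Origin: middle of its underside, on the bench, z up. Open rim 105 mm above the bench; the perforated plate's upper face 60 mm above it; the pan's floor 4 mm above it.
- sieve_plate (a point): Middle of the sieve plate's upper face, 60 mm above the bench, axes as the sieve. The plate is 4 mm thick and has 21 square holes, 25 x 25 mm, sides along x and y, centred where x and y are each -72, -36, 0, 36 or 72 mm (not at the four corners), with flat webs 11 mm wide between them. The frame stands 45 mm above the plate all round.
- small1: One of four small ceramic beads: solid off-white cylinder, 18 mm diameter x 15 mm long, 11 to 15 g. Origin at its centre, z along its axis. Starts standing on end on a web of the sieve plate, beside the holes it can fall through.
- small2: One of four small ceramic beads: solid off-white cylinder, 18 mm diameter x 15 mm long, 11 to 15 g. Origin at its centre, z along its axis. Starts standing on end on a web of the sieve plate, beside the holes it can fall through.
- small3: One of four small ceramic beads: solid off-white cylinder, 18 mm diameter x 15 mm long, 11 to 15 g. Origin at its centre, z along its axis. Starts standing on end on a web of the sieve plate, beside the holes it can fall through.
- small4: One of four small ceramic beads: solid off-white cylinder, 18 mm diameter x 15 mm long, 11 to 15 g. Origin at its centre, z along its axis. Starts standing on end on a web of the sieve plate, beside the holes it can fall through.
- large1: One of four large ceramic beads: solid off-white cylinder, 28 mm diameter x 28 mm long, 45 to 63 g. Origin at its centre, z along its axis. Starts standing on end on the sieve plate. Too big for the holes.
- large2: One of four large ceramic beads: solid off-white cylinder, 28 mm diameter x 28 mm long, 45 to 63 g. Origin at its centre, z along its axis. Starts standing on end on the sieve plate. Too big for the holes.
- large3: One of four large ceramic beads: solid off-white cylinder, 28 mm diameter x 28 mm long, 45 to 63 g. Origin at its centre, z along its axis. Starts standing on end on the sieve plate. Too big for the holes.
- large4: One of four large ceramic beads: solid off-white cylinder, 28 mm diameter x 28 mm long, 45 to 63 g. Origin at its centre, z along its axis. Starts standing on end on the sieve plate. Too big for the holes.
- spoon: Steel stirring spoon, 200 mm long, 90 to 145 g. Origin: middle of the bowl's straight end; z runs up the shaft to the handle's end. Starts bowl down in the tool pot, leaning about 28 degrees from upright on its rim, with the handle leaning towards the robot (within about 35 degrees). It is loose, and can turn in a light grip.
- spoon_tip (a point): The middle of the straight end of the spoon's bowl; axes as the spoon. The bowl runs from 0 to 46 mm along z and is about 38 mm wide along y: a shallow trough of 3 mm sheet, hollow side towards +x (its side edges stand about 5 mm ahead of the middle).
- spoon_grip (a point): Point on the spoon's axis in the handle, 165 mm up from the bowl's end; axes as the spoon. The black plastic handle runs from 112 to 200 mm, 16 mm thick (x) by 20 mm wide (y); the shaft below it is 8 mm thick.
- toolpot: Open round steel pot for tools, 71 mm outside and 66 mm inside diameter, 100 mm high, floor 4 mm thick, in a rubber foot ring (92 mm) that holds it still: it does not move. Origin at the middle of its underside, z up.
- media_bottle: Bystander: clear glass bottle with blue cap, 70 mm diameter, 150 mm high, standing. Origin under its middle.
- reagent_jar: Bystander: amber glass jar, 64 mm diameter, 90 mm high, standing. Origin under its middle.
- petri: Bystander: stack of three Petri dishes, 90 mm diameter, 48 mm high. Origin under its middle.
- beaker: Bystander: empty glass beaker, about 64 mm diameter, 85 mm high. Origin under its middle.
- slide_box: Bystander: flat box for microscope slides, 87 x 102 x 35 mm. Origin under its middle.
There are look-alikes about, which are no part of the job. Leave any turquoise look-alike of the sieve alone.

How it is judged (in metres and radians):
On the way, in this order (a step that is already met when the one before it is completed fails the run):
1. the spoon's bowl is in the sieve, its end within 20 mm of the plate (horizontal distance between spoon_tip and sieve below 0.098 m and z of spoon_tip in the frame of sieve below 0.08 m), for 0.1 s.
2. all four small beads have dropped through the plate into the pan (z of each of small1, small2, small3, small4 in the frame of sieve below 0.046 m and horizontal distance between each of small1, small2, small3, small4 and sieve below 0.105 m), for 0.2 s.
At the end, for the whole second after the job is handed in: Small beads all in the pan (centres under 46 mm above the bench), large beads all on the plate inside the frame (centres over 66 mm). Spoon bowl down in the tool pot, its end inside and under 30 mm above the bench, under 46 degrees from upright. Beads and spoon at rest (all of step 2 and z of each of large1, large2, large3, large4 in the frame of sieve above 0.066 m and horizontal distance between each of large1, large2, large3, large4 and sieve below 0.098 m and z of spoon_tip in the frame of toolpot below 0.03 m and horizontal distance between spoon_tip and toolpot below 0.036 m and angle between spoon's own z axis and vertical below 0.8 rad and linear speed of each of small1, small2, small3, small4, large1, large2, large3, large4, spoon below 0.03 m/s); the robot touches nothing.
It fails at once if the robot's fingers or arm touch a bead (the beads are worked with the spoon only) (contact force between any of the fingers, the arm and small1 above 0.5 N or contact force between any of the fingers, the arm and small2 above 0.5 N or contact force between any of the fingers, the arm and small3 above 0.5 N or contact force between any of the fingers, the arm and small4 above 0.5 N or contact force between any of the fingers, the arm and large1 above 0.5 N or contact force between any of the fingers, the arm and large2 above 0.5 N or contact force between any of the fingers, the arm and large3 above 0.5 N or contact force between any of the fingers, the arm and large4 above 0.5 N).
It fails at once if the spoon jams a bead or strikes or presses the sieve with more than 80 N (contact force between spoon and small1 above 80 N or contact force between spoon and small2 above 80 N or contact force between spoon and small3 above 80 N or contact force between spoon and small4 above 80 N or contact force between spoon and large1 above 80 N or contact force between spoon and large2 above 80 N or contact force between spoon and large3 above 80 N or contact force between spoon and large4 above 80 N or contact force between spoon and sieve above 80 N).
It fails at once if a bystander is knocked over or moved by more than 40 mm (distance of any of media_bottle, reagent_jar, petri, beaker, slide_box from where it was at the start of the episode above 0.04 m or angle between any of media_bottle, reagent_jar, petri, beaker, slide_box's own z axis and vertical above 0.5 rad).
It also fails if it takes over 72 s, if anything falls off the work surface, if the arm or the gripper's body presses on something with over 40 N, if the wrist force passes 120 N, or if a joint passes its speed limit or range.

## Working session

There is one attempt and no reset: what is moved stays moved. The work goes in short steps, Python scripts to look and compute and a tool call to move; the robot and the scene stay as the last step left them, time stands still between calls to the robot, and variables do not carry over. Pictures are saved under pics/ and viewed, at most 10 in all, crops included, and the job is handed in when it is done.

Besides the shell and the picture viewer there is one more tool, called after "Request:" as name(argument=value, ...) on one line, values as JSON. servo_tool: Moves the arm, as the interface text tells. Its arguments: {"type":"object","properties":{"rows":{"type":"array","items":{"type":"array","items":{"type":"number"}}},"grip_force":{"type":"number"}},"required":["rows"]}

```bash
mkdir -p pics; ls
python3 - <<'E'
from cell import manip
import cv2
for n in("side","top"):
    im=manip.camera(n); cv2.imwrite(f"pics/{n}0.png",cv2.cvtColor(im,cv2.COLOR_RGB2BGR)); print(manip.camera_info(n))
print(manip.read_state())
E
```

```text
pics
{'fx': 485.16482536039473, 'fy': 485.16482536039473, 'cx': 316.8075948918908, 'cy': 237.3979423276417, 'D': array([0.00978627, 0.        , 0.        , 0.        , 0.        ]), 'position': array([-32.3380037 , 851.03550526, 719.98356707]), 'rotation': array([-2.12870546,  0.00522542, -2.64273328])}
{'fx': 552.0298553130607, 'fy': 552.0298553130607, 'cx': 318.9890751393663, 'cy': 242.17608577582772, 'D': array([-0.14337454,  0.        ,  0.        ,  0.        ,  0.        ]), 'position': array([ 399.62634399,  -26.54798451, 1319.00887767]), 'rotation': array([-3.08106666e+00,  9.90870501e-04, -1.56631498e+00])}
{'clock': 0.1, 'joints': array([-1.41060963e+00,  3.00417281e-01,  1.52152247e+00,  2.96095880e-05,
        1.32067952e+00, -6.65961222e-02]), 'qd': array([ 7.33536150e-04, -6.64901702e-04, -2.33003238e-03,  2.88293787e-04,
       -1.79103231e-05, -1.54566479e-03]), 'effort': array([ 3.93171149e-04, -5.32645512e+01, -3.53283048e+01,  7.09201279e-02,
        2.35098257e-02, -4.34110621e-05]), 'eef_pos': array([ 123.62942322, -535.65262816,  171.74065844]), 'eef_rot': array([-3.14057023e+00, -9.69349396e-05,  2.26775429e-01]), 'wrist_force': array([-0.15330259,  0.11753891,  0.28519695]), 'moment': array([ 0.06626007, -0.01427476,  0.02977036]), 'finger_force': 0.0, 'finger_gap': 94.19305529336035}
```

View pics/side0.png

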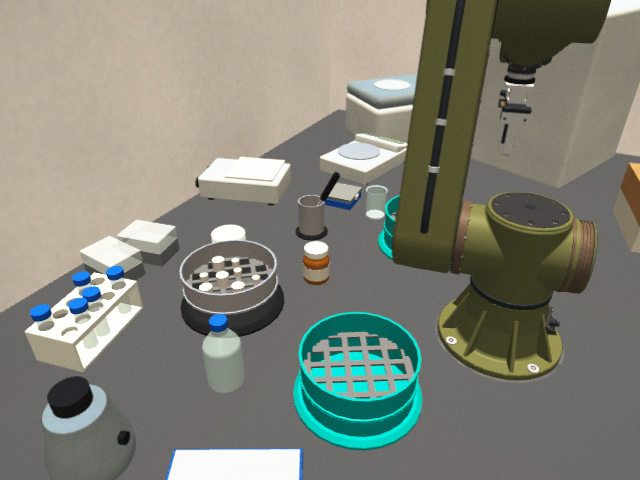

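View pics/top0.png

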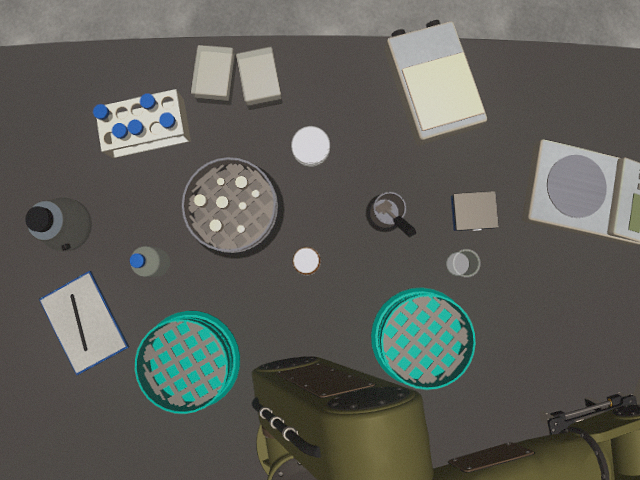

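Side view: the steel sieve is at about (230,280), with the pot at (311,215) and the spoon handle leaning right. Top view: sieve at (230,205), pot at (388,210), handle end near (410,231), and eight beads on the plate. Next I'll take enlarged crops.

```bash
cat > h.py <<'E'
import numpy as np, cv2
from scipy.spatial.transform import Rotation as R
from cell import manip
def cam(n):
    c=manip.camera_info(n); K=np.array([[c['fx'],0,c['cx']],[0,c['fy'],c['cy']],[0,0,1]])
    return K,c['D'],np.array(c['position']),R.from_euler('xyz',c['rotation']).as_matrix()
def ray(n,uv):
    K,D,p,M=cam(n); q=cv2.undistortPoints(np.array(uv,float).reshape(-1,1,2),K,D)[:,0]
    return p,np.c_[q,np.ones(len(q))]@M.T
def onz(n,uv,z):
    p,d=ray(n,uv); return p+d*((z-p[2])/d[:,2])[:,None]
def proj(n,X):
    K,D,p,M=cam(n); return cv2.projectPoints((np.array(X,float).reshape(-1,3)-p)@M,np.zeros(3),np.zeros(3),K,D)[0][:,0]
def tri(uvs,uvt):
    p,d=ray('side',[uvs]);q,e=ray('top',[uvt]);d=d[0];e=e[0]
    s=np.linalg.lstsq(np.c_[d,-e],q-p,rcond=None)[0]; a=p+s[0]*d;b=q+s[1]*e
    return (a+b)/2,np.linalg.norm(a-b)
E
python3 - <<'E'
from h import *
t=cv2.imread('pics/top0.png'); s=cv2.imread('pics/side0.png')
f=lambda im,x,y,w,h,k:cv2.resize(im[y:y+h,x:x+w],None,fx=k,fy=k,interpolation=cv2.INTER_CUBIC)
a=f(t,180,155,100,100,5); b=f(t,360,185,60,60,5); c=f(s,285,165,60,80,3.75)
o=np.zeros((600,800,3),np.uint8); o[:500,:500]=a; o[:300,500:]=b; o[300:600,500:725]=c
cv2.imwrite('pics/c1.png',o)
E
```

```text
(no output)
```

View pics/c1.png

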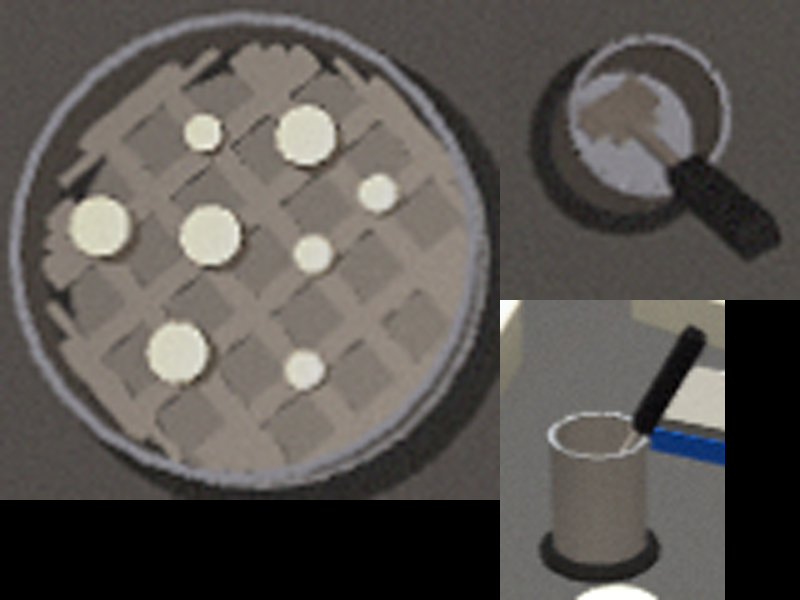

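The crop shows four small beads at crop positions (203,132), (378,193), (312,254) and (305,370). The large ones are at (306,135), (100,226), (210,236) and (178,352). The pot rim is centred near (650,115), and the handle runs from (685,172) to its end at (763,240).

Run:
```python
from h import *
from scipy.optimize import minimize
t=cv2.imread('pics/top0.png')
T=lambda l:[(180+x/5,155+y/5) for x,y in l]
sc=onz('top',T([(248,250)]),105)[0]; print('sieve rim c',sc)
pc=onz('top',[(390,208)],100)[0]; print('pot',pc)
h1,e1=tri((336.2,174.3),(412.4,233)); h0,e0=tri((323.1,198.3),(397,219))
print('handle',h1,e1,h0,e0,np.linalg.norm(h1-h0)); d=h1-h0; d/=np.linalg.norm(d); print(d,np.degrees(np.arccos(d[2])),np.degrees(np.arctan2(d[1],d[0])))
# plate fit
g=np.arange(-92,92.5,1.); X,Y=np.meshgrid(g,g); m=X**2+Y**2<88**2
img=cv2.cvtColor(t,cv2.COLOR_BGR2GRAY).astype(np.float32)
S=onz('top',T([(203,132),(378,193),(312,254),(305,370)]),75); L=onz('top',T([(306,135),(100,226),(210,236),(178,352)]),88)
def cost(p):
    c=sc[:2]+p[:2]; a=p[2]
    x=X[m];y=Y[m]; wx=c[0]+np.cos(a)*x-np.sin(a)*y; wy=c[1]+np.sin(a)*x+np.cos(a)*y
    uv=proj('top',np.c_[wx,wy,np.full(len(wx),60.)]).astype(np.float32)
    v=cv2.remap(img,uv[:,0].reshape(-1,1),uv[:,1].reshape(-1,1),cv2.INTER_LINEAR)[:,0]
    ix=np.abs((x+18)%36-18)<12.5; iy=np.abs((y+18)%36-18)<12.5
    hole=ix&iy
    ok=np.ones(len(x),bool)
    for b,r in [(q,13) for q in S]+[(q,22) for q in L]: ok&=np.hypot(wx-b[0],wy-b[1])>r
    return v[ok&hole].mean()-v[ok&~hole].mean()
best=min(((cost((dx,dy,a)),dx,dy,a) for dx in range(-8,9,4) for dy in range(-8,9,4) for a in np.radians(range(-45,45,5))))
print(best)
r=minimize(cost,best[1:],method='Nelder-Mead',options=dict(initial_simplex=np.array(best[1:])+np.array([[0,0,0],[2,0,0],[0,2,0],[0,0,.05]])))
print(r.x,r.fun,np.degrees(r.x[2])); c=sc[:2]+r.x[:2]; a=r.x[2]; print('centre',c)
M=np.array([[np.cos(a),np.sin(a)],[-np.sin(a),np.cos(a)]])
for n,P in(('small',S),('large',L)):
    for q in P: print(n,q[:2].round(1),'sieve frame',(M@(q[:2]-c)).round(1))
```

```text
sieve rim c [555.08630859 174.02306328 105.        ]
pot [ 550.43683731 -182.79999244  100.        ]
handle [ 491.40505278 -218.51691486  176.03799233] 5.5706355307383655 [ 524.39825122 -198.03029642  105.45053748] 2.123737923822264 80.56575860729653
[-0.40951887 -0.25428444  0.87614709] 28.818974763645652 -148.16242337252007
(np.float32(-14.936203), 4, 4, np.float64(0.6981317007977318))
[3.80331491 4.82259185 0.71465257] -15.867042541503906 40.94657618743956
centre [558.8896235  178.84565513]
small [613.3 200.7] sieve frame [ 55.5 -19.1]
small [585.2 119.9] sieve frame [-18.8 -61.8]
small [557.1 149.6] sieve frame [-20.5 -20.9]
small [504.2 152. ] sieve frame [-58.9  15.6]
large [609.7 151.4] sieve frame [ 20.4 -54. ]
large [568.2 244.6] sieve frame [50.1 43.6]
large [563.6 194.2] sieve frame [13.6  8.5]
large [511.  207.8] sieve frame [-17.2  53.3]
```

Run:
```python
from h import *
t=cv2.imread('pics/top0.png'); s=cv2.imread('pics/side0.png')
def f(n,im,x,y,w,h,k,c):
    o=cv2.resize(im[y:y+h,x:x+w],None,fx=k,fy=k,interpolation=cv2.INTER_CUBIC)
    th=np.linspace(0,2*np.pi,80)
    for r,z,col in((105.5,105,(0,0,255)),(118,14,(0,255,0))):
        P=np.c_[c[0]+r*np.cos(th),c[1]+r*np.sin(th),np.full(80,z)]
        cv2.polylines(o,[((proj(n,P)-[x,y])*k).astype(int)],True,col,1)
    a=.7147; M=np.array([[np.cos(a),-np.sin(a)],[np.sin(a),np.cos(a)]])
    for i in range(-2,3):
        for j in range(-2,3):
            if abs(i)+abs(j)<4:
                q=np.array([[-12.5,-12.5],[12.5,-12.5],[12.5,12.5],[-12.5,12.5]])+[36*i,36*j]
                q=np.c_[q@M.T+c,np.full(4,60.)]
                cv2.polylines(o,[((proj(n,q)-[x,y])*k).astype(int)],True,(255,80,0),1)
    return o
c=np.array([558.9,178.8])
o=np.zeros((500,800,3),np.uint8)
A=f('top',t,170,145,120,125,4,c); o[:500,:480]=A
B=f('side',s,170,230,120,110,2.66,c); o[:B.shape[0],480:480+B.shape[1]]=B[:, :320]
cv2.imwrite('pics/c2.png',o)
st=manip.read_state(); Rc=R.from_euler('xyz',st['eef_rot'])
d=np.array([-.4095,-.2543,.8761]); z=-d/np.linalg.norm(d); y=np.cross([0,0,1],z); y/=np.linalg.norm(y)
for sgn in(1,-1):
    Y=y*sgn; Rt=R.from_matrix(np.c_[np.cross(Y,z),Y,z]); print(np.degrees((Rt*Rc.inv()).as_rotvec()))
```

```text
[  37.66176857   15.62372385 -156.51276938]
[ 10.98362497 -26.77713495  18.43199484]
```

View pics/c2.png

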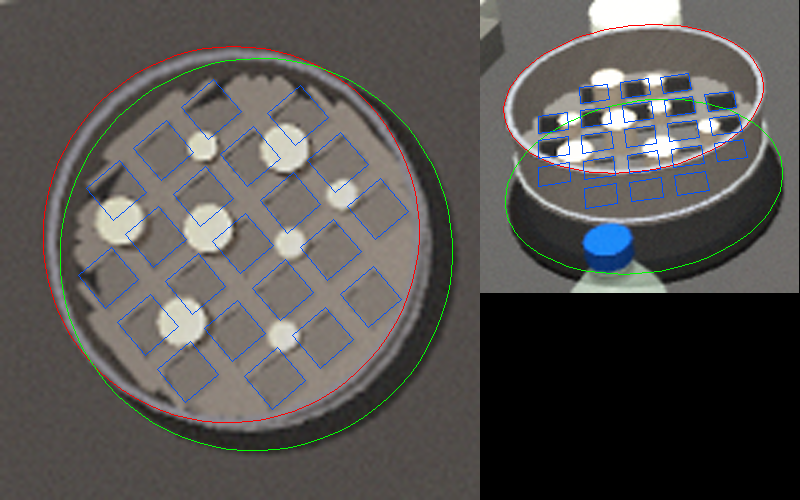

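The overlay matches the plate holes, the rim and the foot ring, so the sieve centre is (558.9,178.8) with yaw 41°. Next I'll move to the pre-grasp pose above the handle.

Request:
servo_tool(rows=[[1.1,-2.68,1.84,35.1,30.7,4,0.3],[1.1,-2.68,1.84,35.1,30.7,4,0.3],[1.1,-2.68,1.84,35.1,30.7,4,0.3],[1.1,-2.68,1.84,35.1,30.7,4,0.3],[1.1,-2.68,1.84,35.1,30.7,4,0.3],[1.1,-2.68,1.84,35.1,30.7,4,0.3],[1.1,-2.68,1.84,35.1,30.7,4,0.3],[1.1,-2.68,1.84,35.1,30.7,4,0.3],[1.1,-2.68,1.84,35.1,30.7,4,0.3],[1.1,-2.68,1.84,35.1,30.7,4,0.3],[0,0,0,0,0,0,0.3],[0,0,0,0,0,0,0.3]], grip_force=40)

```text
clock: 1.6
eef_pos: [474.3, -229.2, 212.0]
eef_rot: [3.141, -0.503, 0.555]
wrist_force: [0.0, -0.2, 0.0]
finger_gap: 65.9
finger_force: 0.0
```

Run:
```python
from h import *
st=manip.read_state(); print(st['clock'],st['eef_pos'],R.from_euler('xyz',st['eef_rot']).as_matrix().round(3),st['finger_gap'])
t=manip.camera('top')[:,:,::-1]; s=manip.camera('side')[:,:,::-1]
f=lambda im,x,y,w,h,k:cv2.resize(im[y:y+h,x:x+w],None,fx=k,fy=k,interpolation=cv2.INTER_CUBIC)
cv2.imwrite('pics/c3.png',np.hstack([f(t,350,175,100,125,4),f(s,270,115,100,125,4)]))
```

```text
1.6 [ 474.26609248 -229.16941654  212.00800237] [[ 0.745  0.527  0.41 ]
 [ 0.462 -0.85   0.253]
 [ 0.482  0.    -0.876]] 65.89705170768492
```

View pics/c3.png

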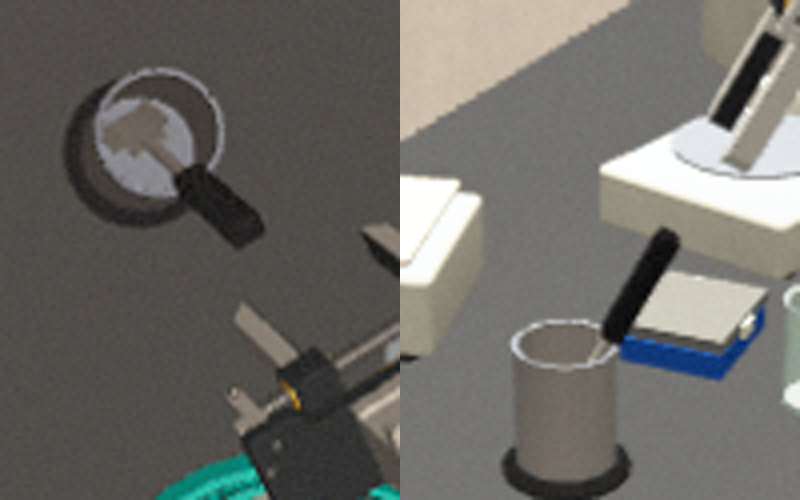

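Run:
```python
from h import *
p=np.array([474.3,-229.2,212]); y=np.array([.527,-.85,0]); d=np.array([-.41,-.253,.876])
P=[p+y*33,p-y*33,p+y*39,p-y*39]
print((proj('top',P)-[350,175])*4, (proj('side',P)-[270,115])*4)
m=np.array([507.9,-208.3,140.7])
for tip in [m-156*d]:
  Q=[tip+d*k for k in(112,200)]; print(tip,(proj('top',Q)-[350,175])*4, (proj('side',Q)-[270,115])*4)
```

```text
[[334.8541589  221.44254148]
 [225.26927679 289.65914599]
 [344.74322591 215.27449355]
 [215.24010752 295.8901889 ]] [[295.23185174 166.82453509]
 [305.79845859 206.52337412]
 [294.31589918 163.38299265]
 [306.80608034 210.30868531]]
[ 571.86  -168.832    4.044] [[186.47896581 175.53869832]
 [250.00102238 229.7001404 ]] [[208.27993807 337.44443417]
 [271.73896718 232.76749214]]
```

```bash
python3 - <<'E'
from h import *
p=np.array([474.3,-229.2,212]); y=np.array([.527,-.85,0]); d=np.array([-.41,-.253,.876])
for a,b in (((740,168),(238,306)),((722,128),(365,230))):
  q,e=tri((270+(a[0]-400)/4,115+a[1]/4),(350+b[0]/4,175+b[1]/4)); v=q-p; print(q,e,v,v@d,v@y,v@np.cross(y,d))
E
python3 - <<'E'
import sys;sys.path.insert(0,'.')
from h import *
print(manip.read_state()['eef_pos'],manip.read_state()['joints'])
t=manip.camera('top')[:,:,::-1]; s=manip.camera('side')[:,:,::-1]
f=lambda im,x,y,w,h,k:cv2.resize(im[y:y+h,x:x+w],None,fx=k,fy=k,interpolation=cv2.INTER_CUBIC)
cv2.imwrite('pics/c4.png',np.hstack([f(t,390,200,80,100,5),f(s,310,90,80,100,5)]))
E
```

```text
[ 442.19616955 -205.46857284  239.75673368] 11.602860216271333 [-32.10383045  23.73142716  27.75673368] 31.47341812072773 -37.09043173460381 -0.42520340435312143
[ 482.0994355  -268.59453311  237.3933955 ] 7.340597639977445 [  7.7994355  -39.39453311  25.3933955 ] 29.013662778572836 37.5956556502166 0.1437801793776412
[ 474.1769715  -229.57448909  212.16324644] [-0.79862886  0.10691258  1.74776635  0.5252386   1.21729877  0.05025599]
```

View pics/c4.png

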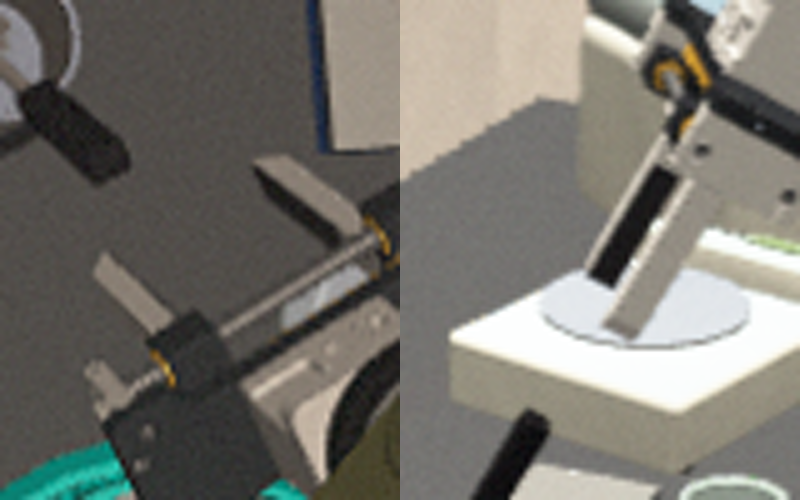

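Run:
```python
from h import *
y=np.array([.225,-.974,0]); p=np.array([123.6,-535.7,171.7])
print(proj('side',[p+47*y,p-47*y,p,p+[0,0,30]]),proj('top',[p+47*y,p-47*y]))
s=cv2.imread('pics/side0.png'); t=cv2.imread('pics/top0.png')
f=lambda im,x,y,w,h,k:cv2.resize(im[y:y+h,x:x+w],None,fx=k,fy=k,interpolation=cv2.INTER_CUBIC)
cv2.imwrite('pics/c5.png',np.hstack([f(s,470,60,80,110,5),f(t,540,380,100,100,5.5)[:550]]) )
```

```text
[[501.84091353 153.62110262]
 [503.26631073 166.18529104]
 [502.5335892  159.7295347 ]
 [504.65099436 149.78718741]] [[577.55131113 399.12537229]
 [537.06447553 410.48848725]]
```

View pics/c5.png

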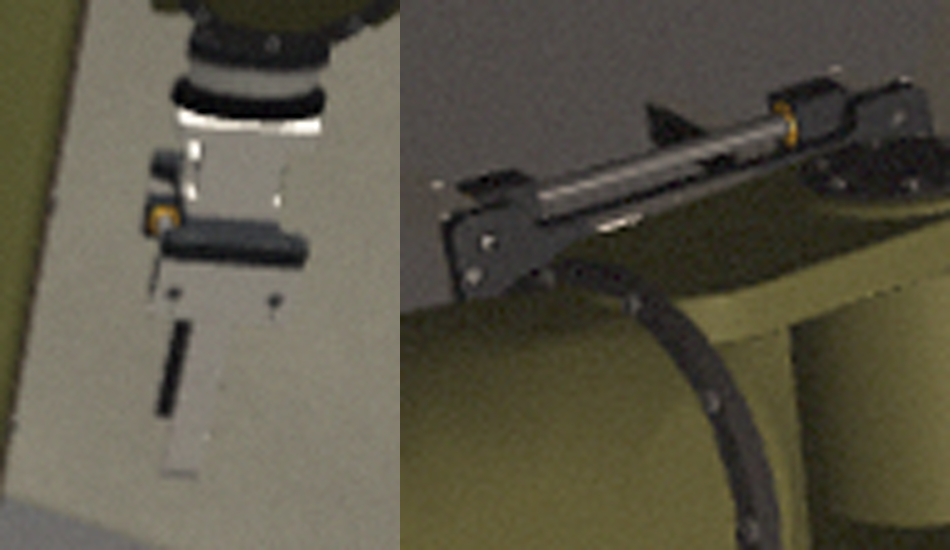

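The fingers appear about 30 mm shorter along the tool axis than the reported TCP, in both arm poses. I'll choose a grasp depth that works either way.

Request:
servo_tool(rows=[[0,0,0,9.5,5.9,-20.2,0.3],[0,0,0,9.5,5.9,-20.2,0.3],[0,0,0,9.5,5.9,-20.2,0.3],[0,0,0,9.5,5.9,-20.2,0.3],[0,0,0,9.5,5.9,-20.2,0.3],[0,0,0,0,0,0,0.3]])

```text
clock: 2.55
eef_pos: [521.6, -199.1, 110.1]
eef_rot: [-3.14, -0.502, 0.554]
wrist_force: [0.4, 0.4, 1.0]
finger_gap: 65.6
finger_force: 0.0
```

Run:
```python
from h import *
t=manip.camera('top')[:,:,::-1]; s=manip.camera('side')[:,:,::-1]
f=lambda im,x,y,w,h,k:cv2.resize(im[y:y+h,x:x+w],None,fx=k,fy=k,interpolation=cv2.INTER_CUBIC)
cv2.imwrite('pics/c6.png',np.hstack([f(t,365,180,80,100,5),f(s,290,130,80,100,5)]))
```

```text
(no output)
```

View pics/c6.png

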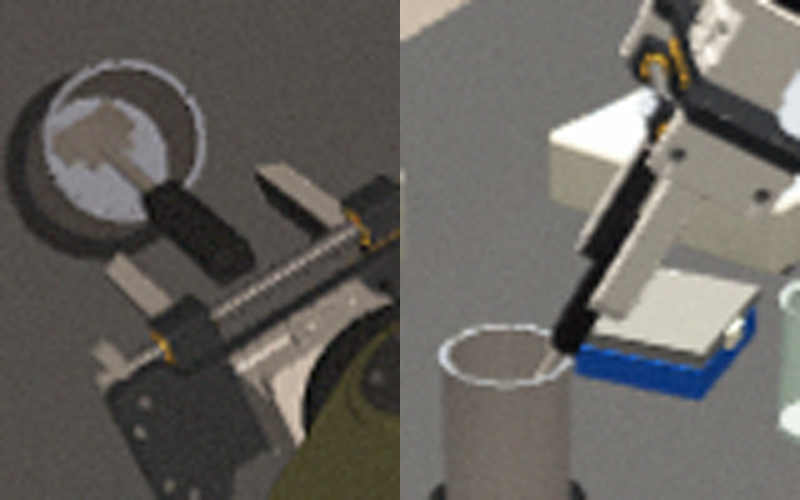

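Both fingers straddle the handle, with the tips about a third of the way down it, so I'll close the gripper.

Request:
servo_tool(rows=[[0,0,0,0,0,0,0.6],[0,0,0,0,0,0,1],[0,0,0,0,0,0,1],[0,0,0,0,0,0,1],[0,0,0,0,0,0,1],[0,0,0,0,0,0,1],[0,0,0,0,0,0,1],[0,0,0,0,0,0,1]], grip_force=50)

```text
clock: 3.65
eef_pos: [522.2, -199.4, 111.2]
eef_rot: [3.141, -0.503, 0.555]
wrist_force: [0.5, 0.9, 0.9]
finger_gap: 19.7
finger_force: 50.0
```

Request:
servo_tool(rows=[[0,0,0,-3,-2,7,1],[-2.52,4.08,0,5.2,3.1,6,1],[-2.52,4.08,0,5.2,3.1,6,1],[-2.52,4.08,0,5.2,3.1,6,1],[-2.52,4.08,0,5.2,3.1,6,1],[-2.52,4.08,0,5.2,3.1,6,1],[-2.52,4.08,0,5.2,3.1,6,1],[0,0,0,0,0,15,1],[0,0,0,0,0,30,1],[0,0,0,0,0,30,1],[0,0,0,0,0,30,1],[0,0,0,0,0,0,1]])

```text
clock: 5.15
eef_pos: [550.6, -183.6, 262.0]
eef_rot: [3.138, -0.005, 0.554]
wrist_force: [1.0, 0.2, -0.8]
finger_gap: 19.8
finger_force: 50.0
```

Request:
servo_tool(rows=[[0,0,-3.2,-1.9,33.5,0,1],[0,0,-3.2,-1.9,33.5,0,1],[0,0,-3.2,-1.9,33.5,0,1],[0,0,-3.2,-1.9,33.5,0,1],[0,0,-3.2,-1.9,33.5,0,1],[0,0,-3.2,-1.9,33.5,0,1],[0,0,-3.2,-1.9,33.5,0,1],[0,0,-3.2,-1.9,33.5,0,1],[0,0,-3.2,-1.9,33.5,0,1],[0,0,-3,-1.9,33.5,0,1],[0,0,0,0,0,-20,1],[0,0,0,0,0,0,1],[0,0,0,0,0,0,1]])

```text
clock: 6.78
eef_pos: [531.4, 151.7, 239.5]
eef_rot: [-3.141, -0.001, -0.001]
wrist_force: [0.0, -0.0, -0.4]
finger_gap: 20.2
finger_force: 50.0
```

Run:
```python
from h import *
p=np.array(manip.read_state()['eef_pos']); print(p,manip.read_state()['eef_rot'])
t=manip.camera('top')[:,:,::-1].copy(); s=manip.camera('side')[:,:,::-1].copy()
def f(n,im,x,y,w,h,k):
    o=cv2.resize(im[y:y+h,x:x+w],None,fx=k,fy=k,interpolation=cv2.INTER_CUBIC)
    for q in proj(n,[p-[0,0,121]]): 
        c=((q-[x,y])*k).astype(int); cv2.drawMarker(o,c.tolist(),(0,0,255),cv2.MARKER_CROSS,10,1)
    return o
o=np.hstack([f('top',t,180,150,100,150,4),f('side',s,180,170,100,150,4)])
cv2.imwrite('pics/c7.png',o)
```

```text
[531.39824048 151.66110836 239.50873836] [-3.14116308e+00 -1.31664671e-03 -7.82146176e-04]
```

View pics/c7.png

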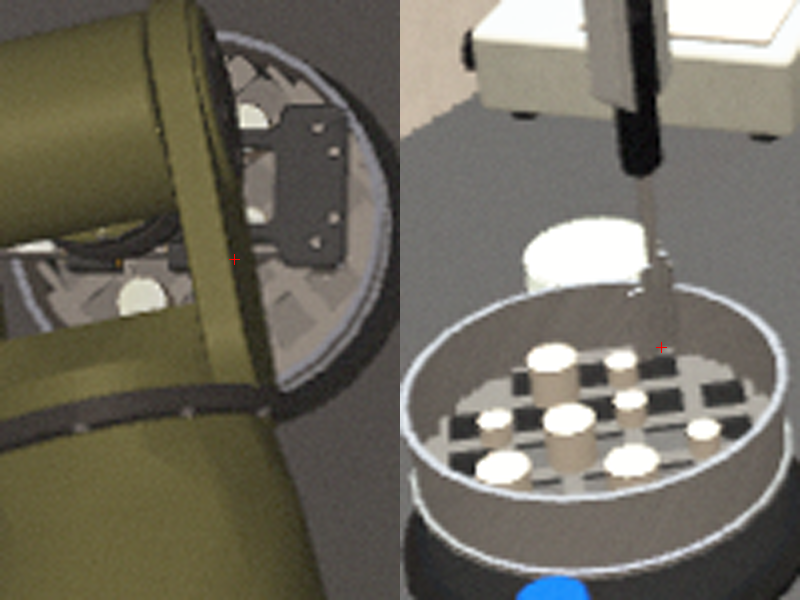

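The side view shows the spoon held upright, with the handle's lower end at (640,177), the shaft from (642,180) to (652,250), and the bowl end near (658,347). All eight beads are unmoved.

Run:
```python
from h import *
for dx in (0,5): print((proj('side',[[531.4+dx,151.7,118.5+k] for k in(0,46,80,112)])-[180,170])*4+[400,0])
print(((proj('side',[[531.4,156.7,118.5]]))-[180,170])*4+[400,0])
b=[[613.3,200.7,75],[585.2,119.9,75],[557.1,149.6,75],[504.2,152,75],[609.7,151.4,88],[568.2,244.6,88],[563.6,194.2,88],[511,207.8,88]]
print((proj('side',b)-[180,170])*4+[400,0])
```

```text
[[661.495739   347.83927221]
 [654.38731317 277.12837597]
 [648.91116313 222.7066718 ]
 [643.57404589 169.71023055]]
[[654.07782568 345.43022484]
 [646.81023964 274.80050617]
 [641.21189528 220.4453809 ]
 [635.75603725 167.51720863]]
[[656.13511527 352.36946606]]
[[496.97560849 416.63215169]
 [624.44399555 357.8598428 ]
 [633.03434278 397.26422356]
 [707.65831438 425.73338397]
 [554.82993134 355.25615173]
 [506.56885459 463.93682446]
 [572.6126884  416.64910586]
 [635.65379045 457.65358473]]
```

Calibration agrees to about 2 mm. I'll lower the spoon into the sieve and push small3 in +x, toward the hole at (582.5,151.6).

Request:
servo_tool(rows=[[0,0,0,0,0,-20,1],[0,0,0,0,-1,-20,1],[0,0,0,0,0,-12,1],[0,0,0,0,0,0,1],[0,0,0,6,0,0,1],[0,0,0,6,0,0,1],[0,0,0,5,0,0,1],[0,0,0,5,0,0,1],[0,0,0,5,0,0,1],[0,0,0,5,0,0,1],[0,0,0,4,0,0,1],[0,0,0,4,0,0,1],[0,0,0,0,0,0,1]])

```text
clock: 8.5
eef_pos: [571.5, 151.2, 187.2]
eef_rot: [-3.141, -0.001, -0.0]
wrist_force: [0.1, -0.2, -1.8]
finger_gap: 20.2
finger_force: 50.0
```

```bash
cat >> h.py <<'E'
def blobs(save=None):
    s=manip.camera('side')[:,:,::-1].copy(); c=cv2.resize(s[230:310,175:285],None,fx=4,fy=4,interpolation=cv2.INTER_CUBIC)
    if save: cv2.imwrite(save,c)
    m=(cv2.resize(s[230:310,175:285],None,fx=4,fy=4).min(2)>195).astype(np.uint8)
    n,_,st,ce=cv2.connectedComponentsWithStats(m)
    for a,q in zip(st[1:],ce[1:]):
        if 120<a[4]<4000:
            z=75 if a[2]<43 else 88
            uv=q/4+[175,230]+[.75,0]
            print(a[:5],'z',z,onz('side',[uv],z)[0][:2].round(1))
E
python3 - <<'E'
from h import *
blobs('pics/x1.png'); s=manip.read_state(); print(s['clock'],s['eef_pos'],s['wrist_force'])
E
```

```text
[ 144    0   67   54 2847] z 88 [670.   70.9]
[ 221    0   60   43 2364] z 88 [632.3  45.4]
[353  65  51 127 670] z 88 [491.4 104.7]
[  19  105  200  155 2619] z 88 [580.4 246.6]
[ 148  104   49   28 1020] z 88 [608.3 153.8]
[ 165  164   48   31 1161] z 88 [563.2 196.2]
[ 99 169  32  20 483] z 75 [611.9 201.9]
[308 179  31  20 485] z 75 [503.9 154.7]
[291 200  73  39 323] z 88 [472.7 188.9]
[ 217  204   62   33 1430] z 88 [511.4 210.2]
[221 240  69  16 198] z 88 [494.  228.6]
8.55 [571.38639954 151.17814571 187.17201862] [ 0.24955467  0.1838073  -1.2001141 ]
```

Request:
servo_tool(rows=[[0,0,0,-8,0,0,1],[0,0,0,-8,0,15,1],[0,0,0,-10,0,18,1],[0,0,0,-20,0,0,1],[0,0,0,-20,0,0,1],[0,0,0,-20.5,2,0,1],[0,0,0,0,0,0,1],[0,0,0,0,0,0,1]])

```text
clock: 9.55
eef_pos: [485.4, 153.2, 221.1]
eef_rot: [-3.141, -0.003, -0.0]
wrist_force: [-0.4, 0.3, -1.0]
finger_gap: 20.0
finger_force: 50.0
```

Run:
```python
from h import *
blobs('pics/x2.png'); s=manip.read_state(); print(s['clock'],s['eef_pos'],s['wrist_force'])
```

```text
[361  69  44 126 775] z 88 [490.4 106.1]
[  19  104  349  156 3564] z 88 [562.9 238.4]
[ 148  104   49   28 1036] z 88 [608.3 153.7]
[225 111  31  19 458] z 75 [584.7 121.4]
[ 165  164   48   31 1178] z 88 [563.2 196.3]
[ 99 169  32  20 496] z 75 [611.9 201.9]
[308 179  31  20 499] z 75 [503.8 154.7]
[ 217  203   63   34 1460] z 88 [511.4 210.1]
9.6 [485.3498495  153.172703   220.73282652] [-0.05898553  0.53486916 -0.54860391]
```

small3 has dropped and nothing else moved. Next is small4, pushed +x from x=485.

Request:
servo_tool(rows=[[0,0,0,0,0,-17,1],[0,0,0,0,0,-17,1],[0,0,0,0,0,0,1],[0,0,0,5,0,0,1],[0,0,0,5,0.5,0,1],[0,0,0,5,0.5,0,1],[0,0,0,5,0.5,0,1],[0,0,0,5,0.5,0,1],[0,0,0,5,0,0,1],[0,0,0,4,0,0,1],[0,0,0,3,0,0,1],[0,0,0,0,0,0,1],[0,0,0,-8,0,0,1],[0,0,0,-6,0,20,1],[0,0,0,0,0,15,1],[0,0,0,0,0,0,1]])

```text
clock: 11.6
eef_pos: [508.3, 155.3, 222.4]
eef_rot: [-3.141, -0.004, -0.0]
wrist_force: [-0.4, -0.9, -1.3]
finger_gap: 19.9
finger_force: 50.0
```

Run:
```python
from h import *
blobs('pics/x3.png'); s=manip.read_state(); print(s['clock'],s['eef_pos'],s['wrist_force'])
```

```text
[352  64  53 131 827] z 88 [492.3 104.6]
[  19  104  349  156 3662] z 88 [562.5 237.9]
[ 148  104   49   28 1042] z 88 [608.3 153.7]
[225 111  31  19 455] z 75 [584.6 121.4]
[ 165  164   48   31 1182] z 88 [563.2 196.3]
[ 99 168  32  21 504] z 75 [611.9 201.7]
[ 217  203   63   34 1473] z 88 [511.4 210.1]
11.65 [507.95897711 155.22987081 221.35105386] [-0.16410271 -0.66049339 -1.61102518]
```

small4 is gone from the plate. Next is small1, pushed −x from x=633.

Request:
servo_tool(rows=[[0,0,0,20,7.7,0,1],[0,0,0,21,7.7,0,1],[0,0,0,21,7.7,0,1],[0,0,0,21,7.7,0,1],[0,0,0,21,7.7,0,1],[0,0,0,21,7.7,0,1],[0,0,0,0,0,0,1],[0,0,0,0,0,-17,1],[0,0,0,0,0,-18,1],[0,0,0,0,0,0,1],[0,0,0,-5,0,0,1],[0,0,0,-5,0,0,1],[0,0,0,-5,0,0,1],[0,0,0,-5,0,0,1],[0,0,0,-5,0,0,1],[0,0,0,-5,0,0,1],[0,0,0,-4,0,0,1],[0,0,0,0,0,0,1],[0,0,0,8,0,0,1],[0,0,0,4,0,30,1]])

```text
clock: 14.15
eef_pos: [610.7, 201.1, 214.3]
eef_rot: [3.141, 0.003, -0.0]
wrist_force: [1.0, -0.4, -0.8]
finger_gap: 19.8
finger_force: 50.0
```

Run:
```python
from h import *
blobs('pics/x4.png'); s=manip.read_state(); print(s['clock'],s['eef_pos'],s['wrist_force'])
```

```text
[148 105  48  27 990] z 88 [608.3 153.7]
[226 111  30  18 407] z 75 [584.5 121.7]
[ 20 141  64  98 452] z 88 [622.9 247.8]
[376 151  23  40 157] z 75 [480.7 123.9]
[ 169  165   48   31 1137] z 88 [560.7 195.9]
[ 223  204   56   32 1339] z 88 [510.8 210.1]
[  85  211   64   41 1424] z 88 [566.8 248.4]
[149 256  68   3 154] z 88 [523.  252.2]
14.2 [612.53384293 201.43501324 220.21812419] [ 0.16744068 -0.02774309  3.52388569]
```

small1 has dropped too. Last is small2, pushed +x into the hole at (606,124).

Request:
servo_tool(rows=[[0,0,0,0,0,6,1],[0,0,0,-12,-21,0,1],[0,0,0,-12,-21,0,1],[0,0,0,-12,-21,0,1],[0,0,0,-12,-21,0,1],[0,0,0,0,0,0,1],[0,0,0,0,0,-17,1],[0,0,0,0,0,-18,1],[0,0,0,0,0,0,1],[0,0,0,5,0.5,0,1],[0,0,0,5,0.5,0,1],[0,0,0,5,0.5,0,1],[0,0,0,5,0.5,0,1],[0,0,0,5,0.5,0,1],[0,0,0,4,0.5,0,1],[0,0,0,3,0,0,1],[0,0,0,0,0,0,1],[0,0,0,-8,0,0,1],[0,0,0,-10,0,15,1],[0,0,0,-20,0,25,1]])

```text
clock: 16.7
eef_pos: [555.8, 120.3, 228.1]
eef_rot: [-3.142, -0.0, -0.0]
wrist_force: [0.5, 0.1, -0.5]
finger_gap: 19.8
finger_force: 50.0
```

Run:
```python
from h import *
blobs('pics/x5.png'); s=manip.read_state(); print(s['clock'],s['eef_pos'],s['wrist_force'])
```

```text
[353  65  52 129 675] z 88 [492.  104.3]
[  19  105  201  155 2649] z 88 [580.7 246.4]
[ 148  104   49   28 1026] z 88 [608.3 153.7]
[ 169  165   48   31 1163] z 88 [560.6 196. ]
[300 200  65  36 323] z 88 [472.2 187.3]
[ 222  204   57   33 1383] z 88 [510.9 210. ]
[221 236  79  21 231] z 88 [493.  227.2]
16.75 [555.34606234 120.70197383 232.59610501] [-1.72391057 -0.59479871  3.70954603]
```

Request:
servo_tool(rows=[[0,0,0,0,0,18,1],[0,0,0,0,0,18,1],[0,0,0,0,-25,0,1],[0,0,0,-0.5,-31,0,1],[0,0,0,-0.5,-31,0,1],[0,0,0,-0.5,-31,0,1],[0,0,0,-0.5,-31,0,1],[0,0,0,-0.5,-31,0,1],[0,0,0,-0.5,-31,0,1],[0,0,0,-0.5,-31,0,1],[0,0,0,-0.5,-31,0,1],[0,0,0,-0.5,-30.5,0,1],[0,0,0,0,0,0,1],[0,0,0,0,0,0,1]])

```text
clock: 18.5
eef_pos: [552.3, -182.5, 263.7]
eef_rot: [-3.142, -0.002, 0.0]
wrist_force: [0.2, 0.5, -1.1]
finger_gap: 19.4
finger_force: 50.0
```

Run:
```python
from h import *
s=manip.read_state(); p=s['eef_pos']; print(s['clock'],p,s['eef_rot'])
blobs()
t=manip.camera('top')[:,:,::-1].copy(); s=manip.camera('side')[:,:,::-1].copy()
def f(n,im,x,y,w,h,k):
    o=cv2.resize(im[y:y+h,x:x+w],None,fx=k,fy=k,interpolation=cv2.INTER_CUBIC)
    for q in proj(n,[p-[0,0,121]]):
        c=((q-[x,y])*k).astype(int); cv2.drawMarker(o,c.tolist(),(0,0,255),cv2.MARKER_CROSS,10,1)
    return o
o=np.zeros((580,800,3),np.uint8); o[:400,:400]=f('top',t,180,155,100,100,4); o[:400,400:]=f('side',s,265,110,100,100,4)
o[400:,:270]=f('side',s,175,230,135,90,2); cv2.imwrite('pics/c8.png',o)
```

```text
18.5 [ 552.34746406 -182.50611743  263.70554313] [-3.14150088e+00 -1.83328909e-03  2.41329139e-05]
[353  65  52 127 667] z 88 [491.6 104.8]
[  19  105  201  155 2676] z 88 [581.  246.4]
[ 148  104   49   28 1026] z 88 [608.3 153.7]
[ 168  165   49   31 1164] z 88 [560.7 196. ]
[222 200 142  56 552] z 88 [480.8 203.9]
[ 222  204   57   33 1381] z 88 [510.8 210. ]
```

View pics/c8.png

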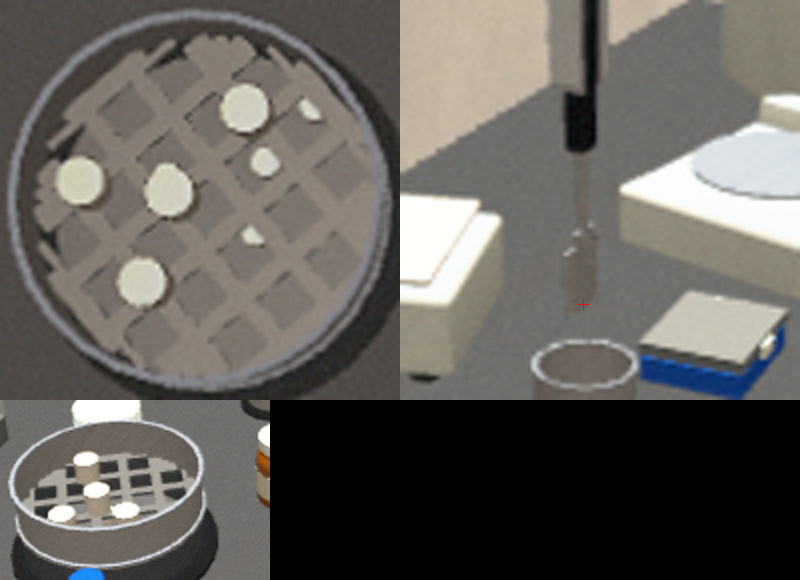

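Run:
```python
from h import *
t=manip.camera('top'); g=t.min(2)
print('cols 212-232, rows 188-210'); print(g[188:211,212:233])
c=np.array([558.9,178.8]);a=.7147;M=np.array([[np.cos(a),np.sin(a)],[-np.sin(a),np.cos(a)]])
for z in(12,19,60,75): 
  q=onz('top',[(221,197)],z)[0]; print(z,q,(M@(q[:2]-c)).round(1))
X=np.array([[x,y] for x,y in((23.5,-12.5),(48.5,-12.5),(48.5,12.5),(23.5,12.5))])@M+c
print(proj('top',np.c_[X,np.full(4,60.)])); print(proj('top',np.c_[X,np.full(4,56.)]))
for uv in((257.5,182.5),(246.2,195),(243.2,214)): q=onz('top',[uv],15)[0]; print(q,(M@(q[:2]-c)).round(1))
```

```text
cols 212-232, rows 188-210
[[102 108 116 115 116 117 114 117 120  89 102 111 116 119 120 118 120 114
  105 103 104]
 [104 116 114 116 112 119 116 101  73  99 104 103 114 120 117 119 118 117
  108 105 108]
 [112 115 119 117 117 121  81  71 100 103 106  99 105 118 120 118 114 117
  119 114 106]
 [116 119 115 114 117  83  87 104 107 101 108 106 104 107 118 119 118 116
  121 117 106]
 [113 116 116 117  96  96 106 100 104 104 100 110 103 101 109 119 119 118
  119 115 118]
 [120 113 118  93 104 106 105 102 103 105 103 101 102 109 104 115 124 118
  118 120 119]
 [117 118  80 100 105 105 101 102 103  99 101 100 103 105 101 103 108 117
  121 114 116]
 [118 118 102 105 102 102 104 102 109 117 104 104 103 105 104 106 104 115
  119 120 118]
 [114 115 115 117 105  99 100 131 190 196 197 175  78  99 107 107 114 119
  117 118 119]
 [113 115 115 120 109 104 113 187 187 184 185 197 142 106 105 115 118 121
  119 119 121]
 [117 119 117 117 115 107 156 191 188 187 188 190 194 198 127 114 119 117
  118 117 120]
 [117 118 116 115 114 140 184 183 186 187 187 184 190 192 199  88 115 122
  116 115 115]
 [109
[... 897 characters left out ...]
7 117 119 118 114  92 105  97 108  81  90  98 113 102 108 105
  106 105 104]]
12 [586.29666462 210.52267106  12.        ] [41.5  6. ]
19 [585.29690688 209.25298222  19.        ] [39.9  5.7]
60 [579.44118296 201.81623328  60.        ] [30.6  3.9]
75 [577.29884494 199.09547148  75.        ] [27.2  3.3]
[[228.36571119 194.68301588]
 [221.49546592 186.5964627 ]
 [213.26892323 193.61552085]
 [220.12510431 201.71815578]]
[[228.64857286 194.93483198]
 [221.79865287 186.87260273]
 [213.59756645 193.86999549]
 [220.43354999 201.94818545]]
[620.92576431 122.74454666  15.        ] [ 10.1 -83. ]
[590.72373163 149.40320628  15.        ] [  4.8 -43.1]
[545.07142551 155.897406    15.        ] [-25.5  -8.2]
```

All four large beads are on the plate and the four small ones show through the holes, down in the pan. The spoon hangs centred over the pot, so I'll lower and lean it in.

Request:
servo_tool(rows=[[0,0,0,0,0,-20,1],[0,0,0,0,0,-25,1],[0,0,0,0,0,-25,1],[0,0,0,0,0,-25,1],[0,0,0,0,0,0,1],[0,-4.7,0,-7,0,-11,1],[0,-4.7,0,-7,0,-11,1],[0,-4.7,0,-7,0,-11,1],[0,0,0,0,0,-3,1],[0,0,0,0,0,0,1],[0,0,0,0,0,0,1]])

```text
clock: 20.08
eef_pos: [532.2, -183.1, 133.0]
eef_rot: [3.141, -0.247, 0.001]
wrist_force: [-0.2, 0.1, -1.6]
finger_gap: 19.7
finger_force: 50.0
```

Request:
servo_tool(rows=[[0,0,0,0,0,-3,1],[0,0,0,0,0,-3,1],[0,0,0,0,0,-2,1],[0,0,0,0,0,0,1]])

```text
clock: 20.58
eef_pos: [531.3, -183.1, 124.0]
eef_rot: [-3.141, -0.247, -0.0]
wrist_force: [-0.3, 0.7, -0.9]
finger_gap: 19.6
finger_force: 50.0
```

Request:
servo_tool(rows=[[0,0,0,0,0,0,0.6],[0,0,0,0,0,0,0.2],[0,0,0,0,0,0,0],[0,0,0,0,0,0,0],[0,0,0,0,0,0,0],[0,0,0,0,0,0,0],[0,0,0,0,0,0,0],[0,0,0,0,0,20,0],[0,0,0,0,0,30,0],[0,0,0,0,0,40,0],[0,0,0,0,0,40,0],[0,0,0,0,0,40,0],[0,0,0,0,0,0,0],[0,0,0,0,0,0,0]])

```text
clock: 22.32
eef_pos: [531.1, -183.0, 293.2]
eef_rot: [-3.141, -0.246, -0.0]
wrist_force: [0.6, 0.5, -0.4]
finger_gap: 94.3
finger_force: 0.0
```

Run:
```python
from h import *
s=manip.read_state(); print(s['clock'],s['eef_pos'],s['wrist_force'],s['finger_gap'])
blobs()
im=manip.camera('side').astype(int); g=im.max(2)
# dark handle pixels near/above pot in side view
m=(g<38).astype(np.uint8)[150:215,290:365]
n,l,st,ce=cv2.connectedComponentsWithStats(m)
for i in range(1,n):
    if st[i][4]>40:
        yx=np.argwhere(l==i)+[150,290]; print(st[i], yx[0][::-1],yx[-1][::-1])
tip=[575,-183,5]
for L in(20,26,30):
    d=np.array([-np.sin(np.radians(L)),0,np.cos(np.radians(L))]); print(L,proj('side',[tip+d*112,tip+d*200]))
```

```text
22.325 [ 531.11380389 -182.98213266  293.18362151] [ 0.62073666  0.53886234 -0.36497624] 94.33694310826793
[352  64  53 132 883] z 88 [492.3 104.5]
[  18   92  351  168 3843] z 88 [563.3 237. ]
[ 148  104   49   28 1046] z 88 [608.3 153.7]
[ 168  164   50   32 1200] z 88 [560.7 195.9]
[ 222  203   58   34 1431] z 88 [510.9 209.9]
[ 29  28  19  25 150] [335 178] [323 202]
20 [[316.15191542 197.9884877 ]
 [326.07151372 172.26751049]]
26 [[319.63725064 200.34344914]
 [332.60724146 176.59346124]]
30 [[321.87194545 202.09456741]
 [336.7983637  179.83605574]]
```

```bash
python3 -c "
from cell import manip
print(manip.sign_off())"
```

```text
the job is handed in; nothing more can be done
None
```

I handed the job in at about 22 s of the 72 s limit: all four small beads are in the pan, the four large ones are on the plate, and the spoon is back in the tool pot, bowl down and leaning about 29°; the hand-in call returned no verdict.

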